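Make up two dessert sample kits

TASK

Make up the two tasting kits: the yellow tray gets the red cup and the white cup in its two outer compartments (either way round) and the orange-lidded topping tub in the middle; the blue tray gets the green cup and the brown cup in its outer compartments, with its middle left empty. Set each one down upright on the floor of its compartment without dropping it, and leave the purple cup, the stack of empty cups and the film roll where they stand.

Things in the scene. Friction and masses are not known exactly. Their poses are not given: they have to be found in the camera images.
- red_cup_mid (a point): Centre, half-way up (34 mm above its underside), of the sealed strawberry (red) dessert cup: loose, upright on the bench, 68 mm tall, round, 50 mm across at the foot, 56 mm under the lid; the press-on lid is 60 mm across and takes the top 16 mm, white at the edge with a red top. z axis up. About 0.1 kg.
- green_cup_mid (a point): Centre, half-way up (34 mm above its underside), of the sealed lime (green) dessert cup: loose, upright on the bench, 68 mm tall, round, 50 mm across at the foot, 56 mm under the lid; the press-on lid is 60 mm across and takes the top 16 mm, white at the edge with a green top. z axis up. About 0.1 kg.
- white_cup_mid (a point): Centre, half-way up (34 mm above its underside), of the sealed coconut (white) dessert cup: loose, upright on the bench, 68 mm tall, round, 50 mm across at the foot, 56 mm under the lid; the press-on lid is 60 mm across and takes the top 16 mm, white at the edge with a white top. z axis up. About 0.1 kg.
- brown_cup_mid (a point): Centre, half-way up (34 mm above its underside), of the sealed chocolate (dark brown) dessert cup: loose, upright on the bench, 68 mm tall, round, 50 mm across at the foot, 56 mm under the lid; the press-on lid is 60 mm across and takes the top 16 mm, white at the edge with a brown top. z axis up. About 0.1 kg.
- purple_cup_mid (a point): Centre, half-way up (34 mm above its underside), of the sealed grape (purple) dessert cup: loose, upright on the bench, 68 mm tall, round, 50 mm across at the foot, 56 mm under the lid; the press-on lid is 60 mm across and takes the top 16 mm, white at the edge with a purple top. z axis up. About 0.1 kg. Not part of any kit.
- tub_mid (a point): Centre, half-way up (28 mm above its underside), of the small topping tub: loose, upright on the bench, round, 56 mm tall, beige, 37 mm across, with an orange lid 40 mm across and 14 mm tall. z axis up. About 0.05 kg.
- yellow_tray: Flat yellow kit tray, fixed, 228 (x) x 84 mm (y), z up; origin: centre of its underside. Floor 3 mm thick; rim and two dividers 10 mm high from the bench, 4 mm thick. Three open compartments in a row along x: outer ones for cups, 76 x 76 mm inside, centred at x = -72 and +72 mm; middle one for a tub, 60 (x) x 76 mm, at x = 0. Beside filled neighbours, close fingers along the tray's y.
- blue_tray: Flat blue kit tray, fixed, 228 (x) x 84 mm (y), z up; origin: centre of its underside. Floor 3 mm thick; rim and two dividers 10 mm high from the bench, 4 mm thick. Three open compartments in a row along x: outer ones for cups, 76 x 76 mm inside, centred at x = -72 and +72 mm; middle one for a tub, 60 (x) x 76 mm, at x = 0. Beside filled neighbours, close fingers along the tray's y.
- stack_mid (a point): Centre, 40 mm above its underside, of a nested stack of empty clear-white cups, 79 mm tall, 62 mm across, loose; bystander beyond the work.
- roll_mid (a point): Centre, half-way up (30 mm above its underside), of a white roll of sealing film with small red dots on its side, standing on its flat end, 96 mm across, 60 mm tall, loose; bystander beyond the work.
Not all that is in view belongs to the job. Of the things shaped like the yellow_tray, the yellow one is meant.

How it is judged:
By the outcome, as a careful person would: the job done as asked, in the order asked, and still so for the second after the job is handed in, with the robot touching nothing.
It also fails if it takes over 128 s, if anything falls off the work surface, if the arm or the gripper's body presses on something with over 40 N, if the wrist force passes 120 N, or if a joint passes its speed limit or range.

ROBOT

A 6-joint arm with a two-finger parallel gripper is mounted at the origin on the work surface. World frame = base frame: x ahead of the robot, y to its left, z up, the work surface at z = 0. Lengths are in m, angles in degrees, forces in N, time in s.
With the tool pointing down it reaches from about 0.3 to 0.75 m from the base axis. Payload 8.5 kg.
Tool frame: the origin (TCP) lies on the centre line of the jaws, within the pads' length; the fingertips stand 17 mm ahead of it and the grasp point (between the pads) lies 2 mm behind it (env.tcp_to_tips is the distance from the TCP to the fingertips, in m); z points along the fingers, y is the line along which they close (so a half turn about z gives the same grasp; the last joint's range is limited). The gripper opens to 85 mm and grips with 20 to 120 N. Pads are 22 mm wide; open, the fingers measure 114 mm over their backs; the gripper's body (76 mm by 85 mm) begins 54 mm behind the grasp point. The pads swing forward as they close: fully open they stand 13 mm farther back than shut.
Start: joints at [62.779, 21.807, 74.336, -0, 83.858, -12.336], TCP at [0.141, 0.532, 0.248] pointing down, gripper open.
Joint ranges: [-178.18, 178.18], [-50.72, 133.34], [12.68, 142.11], [-81.47, 261.47], [9.98, 163.14], [-165.26, 165.26]. Speed limits (degrees/s): [136.94, 136.94, 180, 180, 180, 180].

INTERFACE

Orientations are given as a 3x3 rotation matrix whose columns are the frame's x, y, z axes.
In Python, from rig import env gives the robot as it stands. The module is installed in compiled form; this text tells all that it offers.
- The arm moves only by the shell command python3 -m pendant 'ROWS' [FORCE]. ROWS is JSON, a list of rows, each a list of 7 numbers: the opening, from 0 (shut) to 1 (fully open), then the shift along the tool's x, y, z in m, then the turn, a rotation vector about the tool's x, y, z in rad. A call has 1 to 5 rows; each row is the pose to reach, as a shift and turn from the pose commanded when the call began, along the tool's axes at that moment; what a row does not reach only later rows make up. A row lasts 1/8 s, in which the tool goes at most 62.5 mm and 10.7 degrees, less where a joint would pass 70% of its speed; a pose out of reach is approached as far as the arm can. A call with a gripper value outside its range is refused whole. The fingers move at their own pace and stop on an object; FORCE is the grip in N (left out, the last holds). Time passes only in rows, so rows that repeat a pose let the fingers close. It gives the time, the measured TCP pose, the force, the opening and the grip force at its end, in the units of the state.
- env.observe(): the state, without advancing time (a new reading comes with each control period).
- env.get_image(name): name is "scene" or "top"; returns a dict with "image" (400x640x3 uint8, blue, green, red), "fx", "fy", "cx", "cy" (pixels), "pose" (4x4, takes a point from camera to world coordinates). Camera axes: x right, y up, looking along -z (the intrinsics and any distortion apply to the point x, -y, -z); pixel columns grow to the right and rows downward; lengths in m; the calibration is good to about 2 mm. A picture is of the moment at which its call begins. There is no depth.
- env.close_job(): hands the job in; it is judged then, once.
Trained networks look in the newest picture that a camera, given by its name, has taken for a name from the list of things; names that differ only in an ending like _2 or _b are one class to them, and where a whole thing is asked for, a point or a joint stands for the part that bears it (a point fixed in the world has none). Each returns a list of dicts, best first, with "conf" (0 to 1); they miss things now and then, are a little off and sometimes report something else, mostly with a low value. They report only what shows in the picture. A call takes as long as a camera call. They do not tell look-alikes from the thing itself.
- env.find_in(camera, thing): "bbox" ([centre column, centre row, width, height] in pixels, round what is visible of it).
- env.trace(camera, thing): "mask" (400x640 bool, what is visible of it) and "bbox" ([centre column, centre row, width, height] in pixels, round what is visible of it).
- env.tip_of(camera, thing): "centre" ([column, row] in pixels: a listed point, or the origin of a listed thing).
The state is a dict: "time_s": time; "q": joint angles; "qvel": joint speeds; "joint_efforts": joint torques, N m; "position": TCP position; "tool_rot": TCP orientation; "ft_force": force on the tool from outside, world axes, zero at the start; "wrist_torque": the same for the moment, N m; "grip_width": finger opening in m; "gripper_force": force on a finger pad.
Only numpy, scipy, OpenCV 4.12 (cv2) and the standard library are available. Lean on these libraries where they do the work, as an engineer would, in place of code of your own. Each camera call takes 0.05 s, during which the arm holds its last target. There are 200 camera calls.

## Working session

There is one attempt and no reset: what is moved stays moved. The work goes in short steps, Python scripts to look and compute and a shell command to move; the robot and the scene stay as the last step left them, time stands still between calls to the robot, and variables do not carry over. Pictures are saved under pics/ and viewed, at most 14 in all, crops included, and the job is handed in when it is done.

```bash
mkdir -p pics; python3 - <<'E'
from rig import env
import cv2
o=env.observe(); print(o['time_s'],o['position'],o['tool_rot'],o['grip_width'])
for c in("top","scene"):
    d=env.get_image(c); cv2.imwrite(f'pics/{c}0.png',d['image']); print(c,{k:(v.tolist() if hasattr(v,'tolist') else v) for k,v in d.items() if k!='image'})
    for t in "red_cup_mid green_cup_mid white_cup_mid brown_cup_mid purple_cup_mid tub_mid yellow_tray blue_tray stack_mid roll_mid".split():
        print(t,[([round(float(x)) for x in r['centre']],round(r['conf'],2)) for r in env.tip_of(c,t)])
E
```

```text
0.0 [0.14115783 0.53129345 0.24767903] [[-9.66444666e-01  2.56873922e-01 -7.04775196e-04]
 [ 2.56874673e-01  9.66443771e-01 -1.35672871e-03]
 [ 3.32617374e-04 -1.49224212e-03 -9.99998831e-01]] 0.08520055162427137
top {'fx': 395.61937308963877, 'fy': 395.61937308963877, 'cx': 319.4246505582115, 'cy': 196.20728313704672, 'pose': [[-0.01482050750265327, 0.9863372350016839, -0.1640707512221379, 0.3208133984004745], [-0.9998901308259949, -0.014665700435687264, 0.002154879928343714, 0.0023463928589546818], [-0.0002807741773988951, 0.16408466131836813, 0.9864462200677224, 1.178250709890963], [0.0, 0.0, 0.0, 1.0]]}
red_cup_mid [([346, 183], 0.67)]
green_cup_mid [([296, 188], 0.74)]
white_cup_mid [([336, 149], 0.57)]
brown_cup_mid [([294, 148], 0.66), ([218, 199], 0.17)]
purple_cup_mid [([292, 222], 0.72)]
tub_mid [([341, 223], 0.73)]
yellow_tray [([203, 301], 0.71), ([294, 151], 0.69), ([217, 202], 0.62)]
blue_tray [([410, 192], 0.93)]
stack_mid [([373, 114], 0.7)]
roll_mid [([270, 114], 0.68)]
scene {'fx': 387.8209836743064, 'fy': 387.8209836743064, 'cx': 324.3262694147612, 'cy': 207.01294377873216, 'pose': [[0.20039808534472123, -0.7918334978488151, 0.5769231483262568, 1.0699553051553023], [0.9796871607163887, 0.15755942126828354, -0.12404876418999003, -0.08832436121113328], [0.007326289485821529, 0.5900633359683634, 0.8073237176178191, 0.871733142846206], [0.0, 0.0, 0.0, 1.0]]}
red_cup_mid [([290, 237], 0.65)]
green_cup_mid [([336, 225], 0.62)]
white_cup_mid [([297, 273], 0.7)]
brown_cup_mid [([355, 262], 0.83)]
purple_cup_mid [([332, 194], 0.69)]
tub_mid [([287, 203], 0.86)]
yellow_tray [([421, 212], 0.85)]
blue_tray [([208, 245], 0.91)]
stack_mid [([261, 322], 0.77), ([288, 238], 0.37)]
roll_mid [([399, 301], 0.57), ([355, 262], 0.48)]
```

View pics/top0.png

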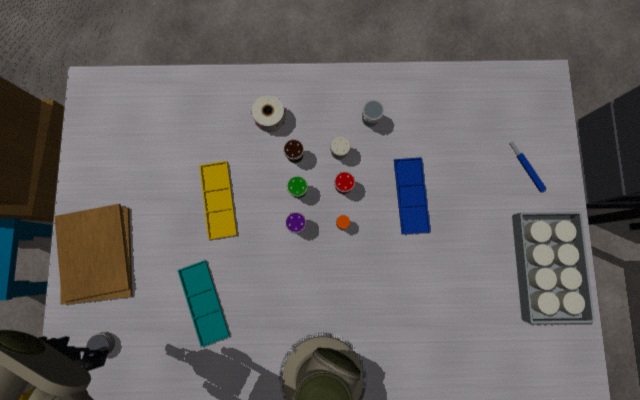

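View pics/scene0.png

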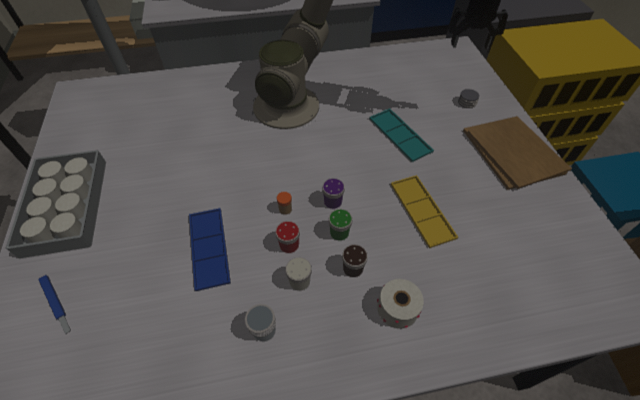

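Top view: the tray-shaped candidates are yellow at (218,200), teal at (204,302) and blue at (411,195). The yellow one fits yellow_tray, and the teal one is a look-alike the network also reports. Cups: brown (293,149), green (297,187), purple (295,222), white (340,146), red (344,182), with the tub at (344,222). The scene view agrees. Next I'll measure positions and check an enlarged crop.

```bash
cat > h.py <<'E'
from rig import env
import numpy as np, cv2
def ray(d,uv):
    P=np.array(d['pose']); u,v=uv
    r=P[:3,:3]@np.array([(u-d['cx'])/d['fx'],-(v-d['cy'])/d['fy'],-1.]); return P[:3,3],r
def at_z(d,uv,z):
    o,r=ray(d,uv); return (o+r*(z-o[2])/r[2])[:2]
def tri(rays):
    A=np.zeros((3,3));b=np.zeros(3)
    for o,r in rays:
        r=r/np.linalg.norm(r);M=np.eye(3)-np.outer(r,r);A+=M;b+=M@o
    return np.linalg.solve(A,b)
Z=dict(red_cup_mid=.034,green_cup_mid=.034,white_cup_mid=.034,brown_cup_mid=.034,purple_cup_mid=.034,tub_mid=.028,stack_mid=.04,roll_mid=.03)
def locate(names=Z):
    D={c:env.get_image(c) for c in("top","scene")}
    for t in names:
        R={}
        for c in D:
            r=env.tip_of(c,t)
            if r: R[c]=r[0]['centre']
        print(t,{c:np.round(at_z(D[c],R[c],Z[t]),4) for c in R},np.round(tri([ray(D[c],R[c]) for c in R]),3) if len(R)==2 else '')
    return D
def tray(D,t,lo,hi):
    for c in D:
        hsv=cv2.cvtColor(D[c]['image'],cv2.COLOR_BGR2HSV); m=cv2.inRange(hsv,lo,hi)
        rs=env.find_in(c,t); 
        n,l,s,ce=cv2.connectedComponentsWithStats(cv2.morphologyEx(m,cv2.MORPH_CLOSE,np.ones((7,7))))
        tgt=dict(top=dict(yellow_tray=(218,200),blue_tray=(411,195)),scene=dict(yellow_tray=(422,212),blue_tray=(208,248)))[c][t]
        i=1+np.argmin(np.hypot(*(ce[1:]-tgt).T)+1e3*(s[1:,4]<300))
        k=max(cv2.findContours((l==i).astype(np.uint8),0,1)[0],key=len)[:,0]
        w=np.array([at_z(D[c],p,.008) for p in k])
        (cx,cy),(a,b),ang=cv2.minAreaRect((w*1000).astype(np.float32))
        print(t,c,'centre mm',round(cx,1),round(cy,1),'size',round(a),round(b),'ang',round(ang,1))
E
python3 - <<'E'
from h import *
D=locate()
tray(D,'yellow_tray',(18,120,70),(33,255,255)); tray(D,'blue_tray',(108,150,50),(125,255,255))
i=D['top']['image'][130:350,170:440]; cv2.imwrite('pics/crop1.png',cv2.resize(i,(736,600),interpolation=cv2.INTER_CUBIC))
# lid-top centroids by saturation
d=D['top'];hsv=cv2.cvtColor(d['image'],cv2.COLOR_BGR2HSV)
for n,(u,v),z in [('red',(344,182),.068),('green',(297,187),.068),('white',(340,146),.068),('brown',(293,149),.068),('purple',(295,222),.068),('tub',(344,222),.056)]:
    print(n,np.round(at_z(d,(u,v),z),4))
E
```

```text
red_cup_mid {'top': array([ 0.5483, -0.0735]), 'scene': array([ 0.5407, -0.0697])} [ 0.547 -0.071  0.044]
green_cup_mid {'top': array([0.5411, 0.0672]), 'scene': array([0.539 , 0.0629])} [0.54  0.065 0.036]
white_cup_mid {'top': array([ 0.6578, -0.0582]), 'scene': array([ 0.6469, -0.0677])} [ 0.654 -0.063  0.046]
brown_cup_mid {'top': array([0.6417, 0.0867]), 'scene': array([0.6445, 0.0864])} [0.643 0.087 0.031]
purple_cup_mid {'top': array([0.4343, 0.0695]), 'scene': array([0.4385, 0.0808])} [0.436 0.076 0.031]
tub_mid {'top': array([0.4972, 0.2959]), 'scene': array([ 0.425 , -0.0625])} [0.502 0.087 0.211]
stack_mid {'top': array([ 0.7644, -0.1728]), 'scene': array([ 0.7503, -0.1568])} [ 0.757 -0.162  0.06 ]
roll_mid {'top': array([0.7738, 0.1495]), 'scene': array([0.7609, 0.161 ])} [0.767 0.151 0.049]
yellow_tray top centre mm 510.6 305.3 size 230 87 ang 8.7
yellow_tray scene centre mm 510.6 308.9 size 230 84 ang 8.7
blue_tray top centre mm 515.8 -276.5 size 227 84 ang 3.3
blue_tray scene centre mm 516.8 -272.9 size 225 82 ang 3.2
red [ 0.5456 -0.071 ]
green [0.5331 0.0636]
white [ 0.6525 -0.0621]
brown [0.6455 0.0746]
purple [0.4329 0.0697]
tub [ 0.4321 -0.0689]
```

View pics/crop1.png

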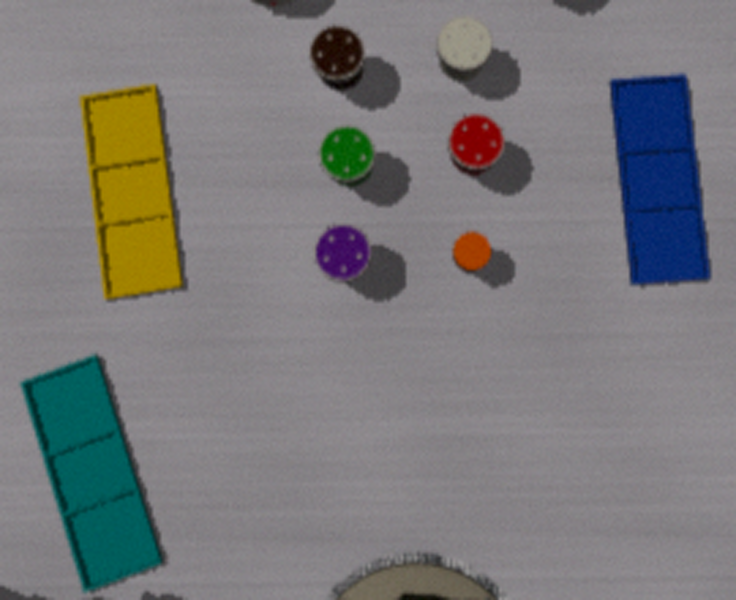

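The crop shows the yellow tray at left, the teal decoy below it and the blue tray at right. All six items are upright, with lid centres (full-frame px) at brown (294,149), green (297,186), red (345,182), white (340,146) and tub (343,222). I'll refine these with lid-colour centroids.

```bash
cat >> h.py <<'E'
HS=dict(red=((0,150,70),(5,255,255)),green=((50,120,50),(75,255,255)),purple=((130,100,40),(155,255,255)),tub=((6,170,90),(16,255,255)),brown=((0,40,10),(15,255,75)),white=((15,15,135),(45,90,255)))
def lids(D,names,win):
    for n in names:
        for c in D:
            if (n,c) not in win: continue
            (u,v),h=win[n,c],14
            hsv=cv2.cvtColor(D[c]['image'],cv2.COLOR_BGR2HSV)[v-h:v+h+1,u-h:u+h+1]
            m=cv2.inRange(hsv,*HS[n]); m=cv2.morphologyEx(m,cv2.MORPH_CLOSE,np.ones((5,5)))
            k=cv2.findContours(m,0,1)[0]
            if not k: print(n,c,'none');continue
            k=max(k,key=cv2.contourArea); (x,y),ax,_=cv2.fitEllipse(cv2.convexHull(k))
            print(n,c,np.round((x+u-h,y+v-h),1),np.round(ax,1),np.round(at_z(D[c],(x+u-h,y+v-h),.056 if n=='tub' else .068),4))
E
python3 - <<'E'
from h import *
D={c:env.get_image(c) for c in("top","scene")}
W={}
for n,a,b in [('red',(344,182),(288,230)),('green',(297,186),(340,218)),('white',(340,146),(298,267)),('brown',(294,149),(355,255)),('purple',(295,222),(333,187)),('tub',(343,222),(285,198))]:
    W[n,'top']=a;W[n,'scene']=b
lids(D,['red','green','white','brown','purple','tub'],W)
E
```

```text
red top [344.2 181.2] [18.4 18.4] [ 0.5479 -0.0717]
red scene [286.9 230.4] [17.1 20.7] [ 0.5473 -0.0692]
green top [296.8 185.7] [18.2 18.5] [0.5369 0.0642]
green scene [340.  217.9] [16.3 20.3] [0.5367 0.0671]
white top [340.1 144.7] [18.3 19.4] [ 0.6565 -0.0625]
white scene none
brown top [294.  150.9] [18.3 24. ] [0.6396 0.0718]
brown scene [353.5 258.6] [25.8 27.6] [0.6555 0.0721]
purple top [295.3 221.9] [18.9 19.1] [0.4331 0.0689]
purple scene [333.3 186.3] [15.2 19.1] [0.4331 0.0723]
tub top [342.8 221.9] [12.9 13.5] [ 0.4325 -0.0655]
tub scene [283.7 197.6] [11.2 13.6] [ 0.4358 -0.0624]
```

```bash
python3 -m pendant '[[1,0,0,0,0,0,-0.13],[1,0,0,0,0,0,-0.26],[1,0,0,0,0,0,-0.26]]' 40
python3 - <<'E'
from rig import env
o=env.observe(); print(o['position'],o['tool_rot'])
E
```

```text
time_s: 2.68
position: [0.1413, 0.5315, 0.2483]
tool_rot: [[-1.0, 0.001, -0.0], [0.001, 1.0, -0.0], [0.0, -0.0, -1.0]]
ft_force: [-0.1, -0.0, 0.7]
grip_width: 0.0853
gripper_force: 0.0
[0.141299   0.53151822 0.24833033] [[-9.99999508e-01  9.91602797e-04 -1.52208347e-05]
 [ 9.91603182e-04  9.99999508e-01 -2.53414224e-05]
 [ 1.51956986e-05 -2.53565030e-05 -1.00000000e+00]]
```

```bash
python3 -m pendant '[[1,-0.027,-0.04,0.007,0,0,0],[1,-0.054,-0.08,0.013,0,0,0],[1,-0.081,-0.12,0.02,0,0,0],[1,-0.108,-0.16,0.026,0,0,0],[1,-0.135,-0.2,0.033,0,0,0]]' >/dev/null
python3 -m pendant '[[1,-0.027,-0.04,0.007,0,0,0],[1,-0.054,-0.08,0.013,0,0,0],[1,-0.081,-0.12,0.02,0,0,0],[1,-0.108,-0.16,0.026,0,0,0],[1,-0.135,-0.2,0.033,0,0,0]]' >/dev/null
python3 -m pendant '[[1,-0.027,-0.04,0.007,0,0,0],[1,-0.054,-0.08,0.013,0,0,0],[1,-0.081,-0.12,0.02,0,0,0],[1,-0.108,-0.16,0.026,0,0,0],[1,-0.136,-0.202,0.032,0,0,0]]' >/dev/null
python3 -m pendant '[[1,0,0,0,0,0,0],[1,0,0,0,0,0,0]]'
```

```text
time_s: 4.8
position: [0.547, -0.0701, 0.1502]
tool_rot: [[-1.0, 0.002, -0.001], [0.002, 1.0, 0.0], [0.001, 0.0, -1.0]]
ft_force: [0.1, 1.2, 0.4]
grip_width: 0.0855
gripper_force: 0.0
```

```bash
python3 -m pendant '[[1,0,0,0.035,0,0,0],[1,0,0,0.07,0,0,0],[1,0,0,0.1,0,0,0],[1,0,0,0.12,0,0,0],[1,0,0,0.12,0,0,0]]' 30
python3 -m pendant '[[0.4,0,0,0,0,0,0],[0.4,0,0,0,0,0,0],[0.4,0,0,0,0,0,0],[0.4,0,0,0,0,0,0],[0.4,0,0,0,0,0,0]]' 30
python3 -c "
from h import *
d=env.get_image('scene'); cv2.imwrite('pics/g1.png',cv2.resize(d['image'][150:300,220:400],(720,600),interpolation=cv2.INTER_CUBIC))"
```

```text
time_s: 5.42
position: [0.5465, -0.0692, 0.0297]
tool_rot: [[-1.0, -0.001, -0.002], [-0.001, 1.0, 0.001], [0.002, 0.001, -1.0]]
ft_force: [0.2, 0.1, 1.0]
grip_width: 0.0853
gripper_force: 0.0
time_s: 6.05
position: [0.5479, -0.0702, 0.0318]
tool_rot: [[-1.0, -0.0, 0.002], [-0.0, 1.0, -0.0], [-0.002, -0.0, -1.0]]
ft_force: [-0.7, 2.7, 6.1]
grip_width: 0.0588
gripper_force: 30.4
```

View pics/g1.png

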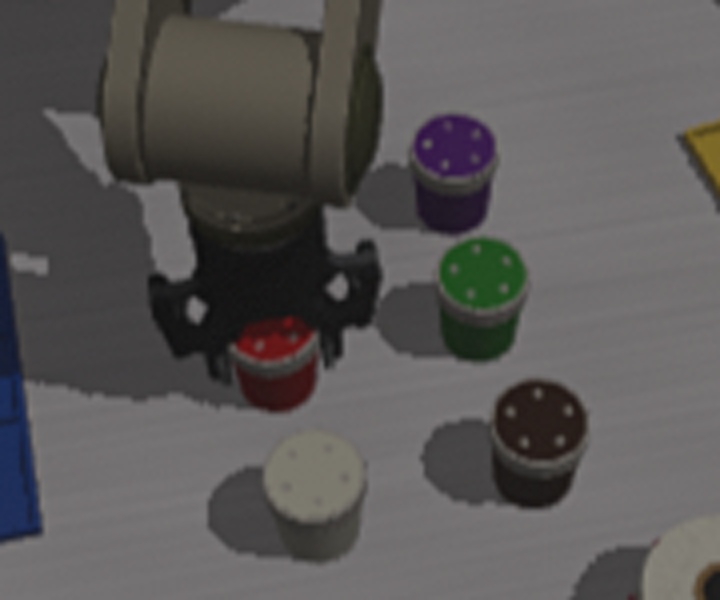

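The jaws hold the red cup at the rim of its lid (width 59 mm, 30 N), with the fingertips well above the bench. I'll test it with a small lift.

```bash
python3 -m pendant '[[0.4,0,0,-0.01,0,0,0],[0.4,0,0,-0.03,0,0,0],[0.4,0,0,-0.06,0,0,0],[0.4,0,0,-0.06,0,0,0]]' 30
python3 -c "
from h import *
d=env.get_image('scene'); cv2.imwrite('pics/g2.png',cv2.resize(d['image'][150:270,220:364],(720,600),interpolation=cv2.INTER_CUBIC))"
```

```text
time_s: 6.6
position: [0.5484, -0.0707, 0.0928]
tool_rot: [[-1.0, -0.0, 0.005], [-0.0, 1.0, -0.002], [-0.005, -0.002, -1.0]]
ft_force: [0.5, -0.4, -1.4]
grip_width: 0.0588
gripper_force: 32.2
```

View pics/g2.png

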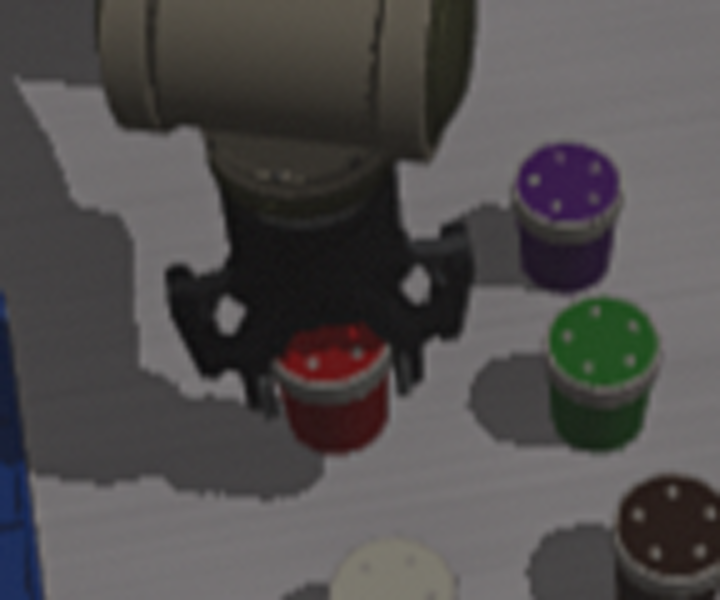

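Red is held level and clear of the bench. Next I'll carry it to the far outer compartment of the yellow tray, around (0.582, 0.318).

```bash
python3 -m pendant '[[0.4,0,0,-0.03,0,0,0],[0.4,0,0.02,-0.055,0,0,0],[0.4,-0.004,0.055,-0.06,0,0,0],[0.4,-0.008,0.095,-0.06,0,0,0],[0.4,-0.012,0.135,-0.06,0,0,0]]' >/dev/null
python3 -m pendant '[[0.4,-0.004,0.045,0,0,0,0],[0.4,-0.008,0.09,0,0,0,0],[0.4,-0.012,0.135,0,0,0,0],[0.4,-0.016,0.175,0,0,0,0],[0.4,-0.02,0.21,0,0,0,0]]' >/dev/null
python3 -m pendant '[[0.4,-0.002,0.03,0,0,0,0],[0.4,-0.003,0.043,0,0,0,0],[0.4,-0.003,0.043,0,0,0,0],[0.4,-0.003,0.043,0,0,0,0]]'
python3 -m pendant '[[0.4,0,0,0.03,0,0,0],[0.4,0,0,0.06,0,0,0],[0.4,0,0,0.09,0,0,0],[0.4,0,0,0.105,0,0,0],[0.4,0,0,0.105,0,0,0]]'
python3 -c "
from h import *
d=env.get_image('scene'); a=cv2.resize(d['image'][140:270,350:480],(400,400),interpolation=cv2.INTER_CUBIC)
d=env.get_image('top'); b=cv2.resize(d['image'][130:260,155:285],(400,400),interpolation=cv2.INTER_CUBIC);cv2.imwrite('pics/p1.png',np.hstack([a,b]))"
```

```text
time_s: 8.4
position: [0.5824, 0.3165, 0.1501]
tool_rot: [[-1.0, 0.001, -0.0], [0.001, 1.0, -0.0], [0.0, -0.0, -1.0]]
ft_force: [0.3, -0.4, -1.9]
grip_width: 0.0584
gripper_force: 32.4
time_s: 9.02
position: [0.5823, 0.3169, 0.0449]
tool_rot: [[-1.0, 0.001, -0.001], [0.001, 1.0, -0.001], [0.001, -0.001, -1.0]]
ft_force: [-0.6, 0.5, -1.2]
grip_width: 0.0581
gripper_force: 32.4
```

View pics/p1.png

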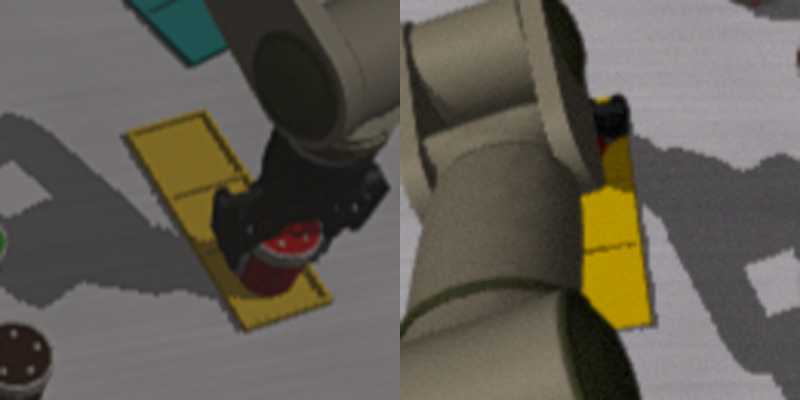

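Red hovers over the far compartment, inside the rim on all visible sides (left panel, about 10 mm above the floor). I'll lower it to contact.

```bash
python3 -m pendant '[[0.4,0,0,0.004,0,0,0],[0.4,0,0,0.008,0,0,0],[0.4,0,0,0.008,0,0,0]]'
python3 -m pendant '[[0.4,0,0,0.002,0,0,0],[0.4,0,0,0.002,0,0,0]]'
python3 -m pendant '[[0.4,0,0,0.002,0,0,0],[0.4,0,0,0.002,0,0,0]]'
```

```text
time_s: 9.5
position: [0.5822, 0.3176, 0.0371]
tool_rot: [[-1.0, -0.0, -0.0], [-0.0, 1.0, -0.0], [0.0, -0.0, -1.0]]
ft_force: [-0.7, 0.4, -2.1]
grip_width: 0.0585
gripper_force: 32.4
time_s: 9.75
position: [0.5823, 0.3176, 0.0352]
tool_rot: [[-1.0, -0.0, -0.0], [-0.0, 1.0, -0.0], [0.0, -0.0, -1.0]]
ft_force: [0.2, 0.5, -0.7]
grip_width: 0.0583
gripper_force: 32.4
time_s: 10.0
position: [0.5825, 0.3177, 0.0349]
tool_rot: [[-1.0, -0.0, 0.001], [-0.0, 1.0, 0.0], [-0.001, 0.0, -1.0]]
ft_force: [-3.5, -1.0, 8.1]
grip_width: 0.0585
gripper_force: 32.1
```

Contact at +8 N. Release and retreat.

```bash
python3 -m pendant '[[0.72,0,0,0,0,0,0],[0.85,0,0,0,0,0,0],[1,0,0,0,0,0,0],[1,0,0,0,0,0,0]]'
python3 -m pendant '[[1,0,0,-0.03,0,0,0],[1,0,0,-0.07,0,0,0],[1,0,0,-0.117,0,0,0],[1,0,-0.04,-0.117,0,0,0],[1,0,-0.09,-0.117,0,0,0]]'
python3 -c "
from h import *
d=env.get_image('scene'); a=cv2.resize(d['image'][140:270,350:480],(400,400),interpolation=cv2.INTER_CUBIC)
d=env.get_image('top'); b=cv2.resize(d['image'][130:260,155:285],(400,400),interpolation=cv2.INTER_CUBIC);cv2.imwrite('pics/p2.png',np.hstack([a,b]))"
```

```text
time_s: 10.5
position: [0.5823, 0.3176, 0.0332]
tool_rot: [[-1.0, -0.0, -0.0], [-0.0, 1.0, -0.0], [0.0, -0.0, -1.0]]
ft_force: [0.3, -0.5, 0.2]
grip_width: 0.0853
gripper_force: 0.0
time_s: 11.12
position: [0.5822, 0.2272, 0.1508]
tool_rot: [[-1.0, -0.002, 0.001], [-0.002, 1.0, 0.0], [-0.001, 0.0, -1.0]]
ft_force: [0.1, -0.2, 0.3]
grip_width: 0.0856
gripper_force: 0.0
```

View pics/p2.png

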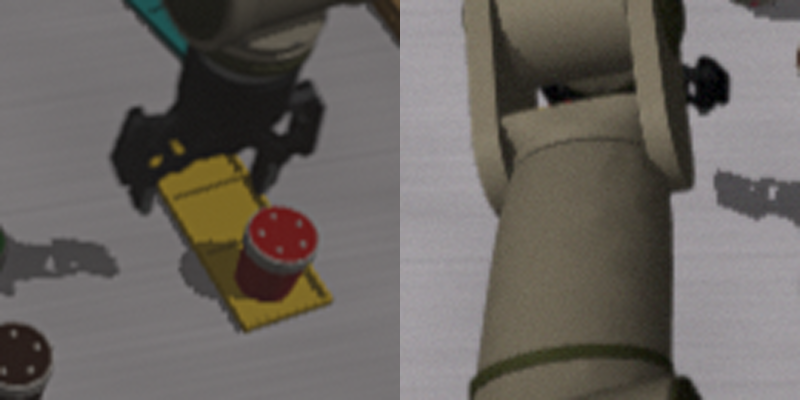

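Red stands upright in the far yellow compartment (left panel, lid at (282,237), foot inside the rim). White next.

```bash
python3 -m pendant '[[1,-0.012,-0.048,0,0,0,0],[1,-0.024,-0.096,0,0,0,0],[1,-0.036,-0.144,0,0,0,0],[1,-0.048,-0.192,0,0,0,0],[1,-0.06,-0.24,0,0,0,0]]' >/dev/null
python3 -m pendant '[[1,-0.014,-0.048,0,0,0,0],[1,-0.014,-0.048,0,0,0,0],[1,-0.014,-0.048,0,0,0,0]]'
python3 -m pendant '[[1,0,0,0.035,0,0,0],[1,0,0,0.07,0,0,0],[1,0,0,0.1,0,0,0],[1,0,0,0.12,0,0,0],[1,0,0,0.12,0,0,0]]' 30
python3 -m pendant '[[0.4,0,0,0,0,0,0],[0.4,0,0,0,0,0,0],[0.4,0,0,0,0,0,0],[0.4,0,0,0,0,0,0],[0.4,0,0,0,0,0,0]]' 30
```

```text
time_s: 12.22
position: [0.6563, -0.0596, 0.1501]
tool_rot: [[-1.0, -0.0, -0.001], [-0.0, 1.0, 0.001], [0.001, 0.001, -1.0]]
ft_force: [0.1, 0.6, 0.4]
grip_width: 0.0853
gripper_force: 0.0
time_s: 12.85
position: [0.6556, -0.0586, 0.0291]
tool_rot: [[-1.0, -0.002, -0.003], [-0.002, 1.0, 0.001], [0.003, 0.001, -1.0]]
ft_force: [0.1, 0.9, -0.1]
grip_width: 0.0851
gripper_force: 0.0
time_s: 13.48
position: [0.657, -0.06, 0.032]
tool_rot: [[-1.0, -0.0, 0.003], [-0.0, 1.0, -0.0], [-0.003, -0.0, -1.0]]
ft_force: [-0.8, 1.8, 6.4]
grip_width: 0.0587
gripper_force: 29.4
```

```bash
python3 -m pendant '[[0.4,0,0,-0.01,0,0,0],[0.4,0,0,-0.04,0,0,0],[0.4,0,0,-0.08,0,0,0],[0.4,0,0,-0.11,0,0,0],[0.4,0,0,-0.12,0,0,0]]'
python3 -m pendant '[[0.4,0.01,0.017,0,0,0,0],[0.4,0.03,0.049,0,0,0,0],[0.4,0.054,0.089,0,0,0,0],[0.4,0.078,0.129,0,0,0,0],[0.4,0.102,0.169,0,0,0,0]]' >/dev/null
python3 -m pendant '[[0.4,0.024,0.04,0,0,0,0],[0.4,0.048,0.08,0,0,0,0],[0.4,0.072,0.12,0,0,0,0],[0.4,0.094,0.156,0,0,0,0],[0.4,0.108,0.178,0,0,0,0]]' >/dev/null
python3 -m pendant '[[0.4,0.0066,0.01,0,0,0,0],[0.4,0.0066,0.01,0,0,0,0],[0.4,0.0066,0.01,0,0,0,0]]'
python3 -m pendant '[[0.4,0,0,0.03,0,0,0],[0.4,0,0,0.06,0,0,0],[0.4,0,0,0.09,0,0,0],[0.4,0,0,0.105,0,0,0],[0.4,0,0,0.105,0,0,0]]'
python3 -c "
from h import *
d=env.get_image('scene'); a=cv2.resize(d['image'][140:270,350:480],(400,400),interpolation=cv2.INTER_CUBIC)
d=env.get_image('top'); b=cv2.resize(d['image'][130:260,155:285],(400,400),interpolation=cv2.INTER_CUBIC);cv2.imwrite('pics/p3.png',np.hstack([a,b]))"
```

```text
time_s: 14.1
position: [0.6569, -0.0606, 0.1527]
tool_rot: [[-1.0, -0.0, 0.003], [-0.0, 1.0, -0.001], [-0.003, -0.001, -1.0]]
ft_force: [-1.0, 0.1, -1.4]
grip_width: 0.0587
gripper_force: 30.8
time_s: 15.72
position: [0.4403, 0.2958, 0.1502]
tool_rot: [[-1.0, 0.001, -0.0], [0.001, 1.0, -0.0], [0.0, -0.0, -1.0]]
ft_force: [-0.3, 0.7, -1.2]
grip_width: 0.0587
gripper_force: 30.9
time_s: 16.35
position: [0.4399, 0.2961, 0.0448]
tool_rot: [[-1.0, 0.001, -0.001], [0.001, 1.0, -0.001], [0.001, -0.001, -1.0]]
ft_force: [-0.3, -0.5, -1.1]
grip_width: 0.0589
gripper_force: 30.8
```

View pics/p3.png

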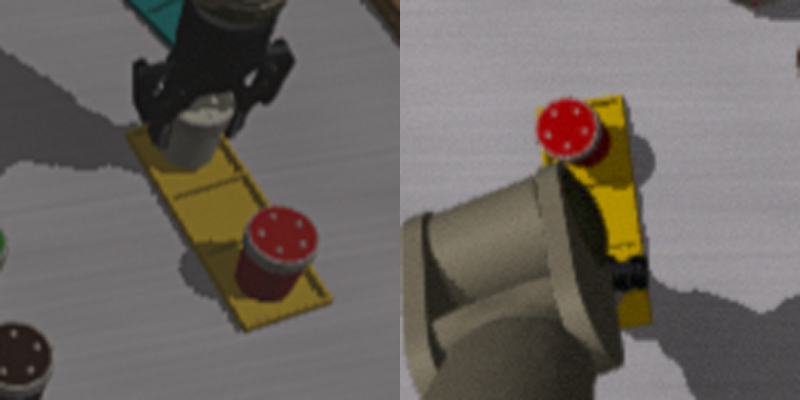

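White hovers over the near compartment (left panel (195,140)), and red is upright. I'll set white down the same way.

```bash
python3 -m pendant '[[0.4,0,0,0.004,0,0,0],[0.4,0,0,0.008,0,0,0],[0.4,0,0,0.01,0,0,0],[0.4,0,0,0.01,0,0,0]]'
python3 -m pendant '[[0.4,0,0,0.002,0,0,0],[0.4,0,0,0.002,0,0,0]]'
python3 -c "
from h import *
d=env.get_image('top')
print(at_z(d,(209.3,171.3),.071), 'target .582 .318')"
```

```text
time_s: 16.95
position: [0.4397, 0.2966, 0.0352]
tool_rot: [[-1.0, -0.0, -0.0], [-0.0, 1.0, -0.0], [0.0, -0.0, -1.0]]
ft_force: [0.7, -0.2, -2.1]
grip_width: 0.0586
gripper_force: 30.8
time_s: 17.2
position: [0.4398, 0.2967, 0.0349]
tool_rot: [[-1.0, -0.0, 0.001], [-0.0, 1.0, 0.0], [-0.001, 0.0, -1.0]]
ft_force: [-4.3, -1.3, 14.7]
grip_width: 0.0584
gripper_force: 30.4
[0.5820665  0.31460096] target .582 .318
```

Red's lid is measured at (0.582, 0.315), so it's well centred. Release white and go to the tub.

```bash
python3 -m pendant '[[0.72,0,0,0,0,0,0],[0.85,0,0,0,0,0,0],[1,0,0,0,0,0,0],[1,0,0,0,0,0,0]]' >/dev/null
python3 -m pendant '[[1,0,0,-0.03,0,0,0],[1,0,0,-0.07,0,0,0],[1,0,0,-0.117,0,0,0],[1,0,-0.03,-0.117,0,0,0],[1,0,-0.0805,-0.117,0,0,0]]' >/dev/null
python3 -m pendant '[[1,0.001,-0.05,0,0,0,0],[1,0.002,-0.1,0,0,0,0],[1,0.003,-0.15,0,0,0,0],[1,0.004,-0.2,0,0,0,0],[1,0.005,-0.24,0,0,0,0]]' >/dev/null
python3 -m pendant '[[1,0.0005,-0.04,0,0,0,0],[1,0.0005,-0.04,0,0,0,0],[1,0.0005,-0.04,0,0,0,0]]'
python3 -m pendant '[[1,0,0,0.035,0,0,0],[1,0,0,0.07,0,0,0],[1,0,0,0.1,0,0,0],[1,0,0,0.12,0,0,0],[1,0,0,0.12,0,0,0]]' 25
python3 -m pendant '[[0.2,0,0,0,0,0,0],[0.2,0,0,0,0,0,0],[0.2,0,0,0,0,0,0],[0.2,0,0,0,0,0,0],[0.2,0,0,0,0,0,0]]' 25
```

```text
time_s: 19.38
position: [0.4341, -0.0635, 0.1502]
tool_rot: [[-1.0, 0.0, -0.0], [0.0, 1.0, 0.0], [0.0, 0.0, -1.0]]
ft_force: [0.4, 0.3, -0.5]
grip_width: 0.0855
gripper_force: 0.0
time_s: 20.0
position: [0.4337, -0.0627, 0.0295]
tool_rot: [[-1.0, -0.002, -0.003], [-0.002, 1.0, 0.001], [0.003, 0.001, -1.0]]
ft_force: [-0.3, -0.2, 0.2]
grip_width: 0.0853
gripper_force: 0.0
time_s: 20.62
position: [0.4346, -0.064, 0.031]
tool_rot: [[-1.0, -0.0, 0.001], [-0.0, 1.0, -0.0], [-0.001, -0.0, -1.0]]
ft_force: [-1.5, 1.6, 6.3]
grip_width: 0.0393
gripper_force: 24.5
```

```bash
python3 -m pendant '[[0.2,0,0,-0.01,0,0,0],[0.2,0,0,-0.04,0,0,0],[0.2,0,0,-0.08,0,0,0],[0.2,0,0,-0.11,0,0,0],[0.2,0,0,-0.12,0,0,0]]'
python3 -m pendant '[[0.2,-0.003,0.017,0,0,0,0],[0.2,-0.01,0.049,0,0,0,0],[0.2,-0.018,0.089,0,0,0,0],[0.2,-0.026,0.129,0,0,0,0],[0.2,-0.035,0.169,0,0,0,0]]' >/dev/null
python3 -m pendant '[[0.2,-0.008,0.04,0,0,0,0],[0.2,-0.016,0.08,0,0,0,0],[0.2,-0.025,0.12,0,0,0,0],[0.2,-0.033,0.16,0,0,0,0],[0.2,-0.039,0.19,0,0,0,0]]' >/dev/null
python3 -m pendant '[[0.2,-0.0025,0.012,0,0,0,0],[0.2,-0.0025,0.012,0,0,0,0],[0.2,-0.0025,0.012,0,0,0,0]]'
python3 -m pendant '[[0.2,0,0,0.03,0,0,0],[0.2,0,0,0.055,0,0,0],[0.2,0,0,0.08,0,0,0],[0.2,0,0,0.1,0,0,0],[0.2,0,0,0.105,0,0,0]]'
python3 -c "
from h import *
d=env.get_image('scene'); a=cv2.resize(d['image'][140:270,350:480],(400,400),interpolation=cv2.INTER_CUBIC)
d=env.get_image('top'); b=cv2.resize(d['image'][130:260,155:285],(400,400),interpolation=cv2.INTER_CUBIC);cv2.imwrite('pics/p4.png',np.hstack([a,b]))"
```

```text
time_s: 21.25
position: [0.4346, -0.0641, 0.1521]
tool_rot: [[-1.0, -0.0, 0.003], [-0.0, 1.0, -0.001], [-0.003, -0.001, -1.0]]
ft_force: [0.1, 0.4, -1.1]
grip_width: 0.039
gripper_force: 25.3
time_s: 22.88
position: [0.5106, 0.306, 0.1502]
tool_rot: [[-1.0, 0.001, -0.001], [0.001, 1.0, -0.0], [0.001, -0.0, -1.0]]
ft_force: [-0.4, -0.7, 0.2]
grip_width: 0.0389
gripper_force: 25.4
time_s: 23.5
position: [0.5104, 0.306, 0.0445]
tool_rot: [[-1.0, 0.001, -0.002], [0.001, 1.0, -0.001], [0.002, -0.001, -1.0]]
ft_force: [0.2, -0.0, -1.3]
grip_width: 0.0389
gripper_force: 25.4
```

View pics/p4.png

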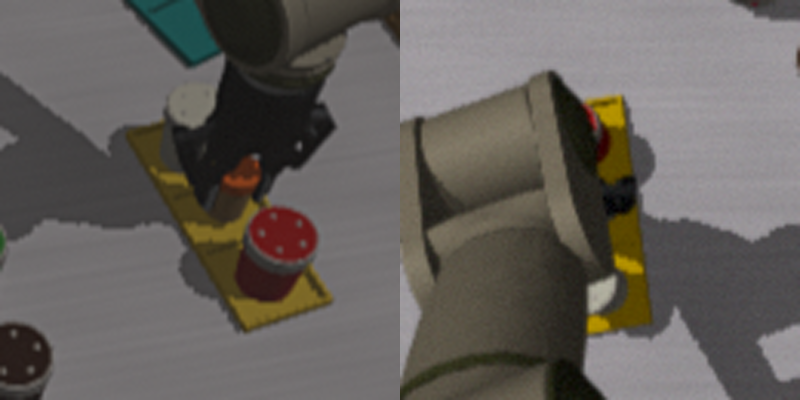

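The tub (left panel (238,190)) hovers over the middle compartment between white and red, and both cups stand clear of the fingers. Lower it to contact, release, and go on to brown.

```bash
python3 -m pendant '[[0.2,0,0,0.004,0,0,0],[0.2,0,0,0.008,0,0,0],[0.2,0,0,0.01,0,0,0],[0.2,0,0,0.01,0,0,0]]'
python3 -m pendant '[[0.2,0,0,0.002,0,0,0],[0.2,0,0,0.002,0,0,0]]'
```

```text
time_s: 24.1
position: [0.5107, 0.3071, 0.0353]
tool_rot: [[-1.0, -0.0, -0.0], [-0.0, 1.0, -0.0], [0.0, -0.0, -1.0]]
ft_force: [-1.0, -0.4, 0.1]
grip_width: 0.0387
gripper_force: 25.4
time_s: 24.35
position: [0.5111, 0.3072, 0.0341]
tool_rot: [[-1.0, -0.0, 0.001], [-0.0, 1.0, 0.0], [-0.001, 0.0, -1.0]]
ft_force: [-1.7, -0.8, 4.8]
grip_width: 0.0387
gripper_force: 25.4
```

```bash
python3 -m pendant '[[0.45,0,0,0,0,0,0],[0.6,0,0,0,0,0,0],[0.8,0,0,0,0,0,0],[1,0,0,0,0,0,0],[1,0,0,0,0,0,0]]' >/dev/null
python3 -m pendant '[[1,0,0,-0.03,0,0,0],[1,0,0,-0.07,0,0,0],[1,0,0,-0.117,0,0,0],[1,-0.013,-0.03,-0.117,0,0,0],[1,-0.033,-0.072,-0.117,0,0,0]]' >/dev/null
python3 -m pendant '[[1,-0.025,-0.04,0,0,0,0],[1,-0.05,-0.08,0,0,0,0],[1,-0.075,-0.12,0,0,0,0],[1,-0.1,-0.16,0,0,0,0],[1,-0.1,-0.16,0,0,0,0]]'
python3 -c "
from h import *
d=env.get_image('scene'); a=cv2.resize(d['image'][140:300,320:480],(400,400),interpolation=cv2.INTER_CUBIC)
d=env.get_image('top'); b=cv2.resize(d['image'][130:260,185:315],(400,400),interpolation=cv2.INTER_CUBIC);cv2.imwrite('pics/p5.png',np.hstack([a,b]))"
```

```text
time_s: 26.22
position: [0.6449, 0.0722, 0.1497]
tool_rot: [[-1.0, 0.004, 0.0], [0.004, 1.0, -0.0], [-0.0, -0.0, -1.0]]
ft_force: [0.1, 0.3, -0.4]
grip_width: 0.0852
gripper_force: 0.0
```

View pics/p5.png

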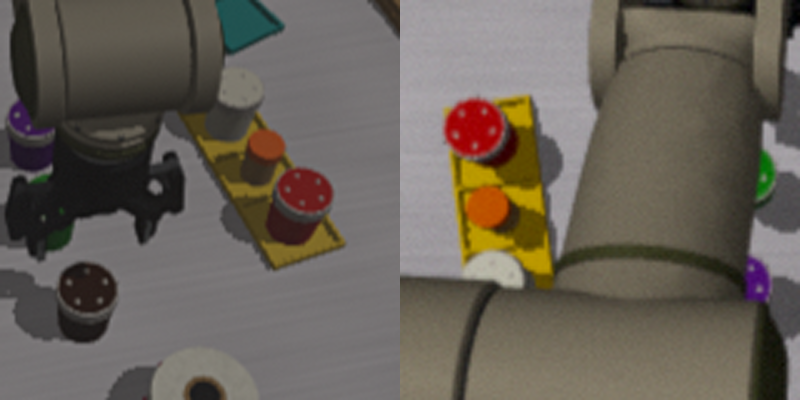

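The yellow kit is filled, with white, tub and red all upright in their compartments. I'll check brown's lid (scene px (354.4,254.8)) before descending.

```bash
python3 -c "
from h import *
d=env.get_image('scene');print(at_z(d,(354.4,254.8),.068))
d=env.get_image('top');print(at_z(d,(293.8,149.0),.068))"
```

```text
[0.6460799  0.07672857]
[0.64547235 0.07223193]
```

```bash
python3 -m pendant '[[1,-0.001,0,0.035,0,0,0],[1,-0.001,0,0.07,0,0,0],[1,-0.001,0,0.1,0,0,0],[1,-0.001,0,0.12,0,0,0],[1,-0.001,0,0.12,0,0,0]]' 30
python3 -m pendant '[[0.4,0,0,0,0,0,0],[0.4,0,0,0,0,0,0],[0.4,0,0,0,0,0,0],[0.4,0,0,0,0,0,0],[0.4,0,0,0,0,0,0]]' 30
python3 -m pendant '[[0.4,0,0,-0.01,0,0,0],[0.4,0,0,-0.04,0,0,0],[0.4,0,0,-0.08,0,0,0],[0.4,0,0,-0.11,0,0,0],[0.4,0,0,-0.12,0,0,0]]'
```

```text
time_s: 27.05
position: [0.6436, 0.0763, 0.0292]
tool_rot: [[-1.0, -0.002, -0.003], [-0.002, 1.0, 0.0], [0.003, 0.0, -1.0]]
ft_force: [-0.2, 0.4, 0.4]
grip_width: 0.0855
gripper_force: 0.0
time_s: 27.68
position: [0.6453, 0.0754, 0.0319]
tool_rot: [[-1.0, -0.0, 0.002], [-0.0, 1.0, 0.0], [-0.002, 0.0, -1.0]]
ft_force: [-1.3, 1.1, 6.6]
grip_width: 0.0584
gripper_force: 31.2
time_s: 28.3
position: [0.6453, 0.0751, 0.1526]
tool_rot: [[-1.0, -0.0, 0.003], [-0.0, 1.0, -0.0], [-0.003, -0.0, -1.0]]
ft_force: [-0.4, -0.4, -2.6]
grip_width: 0.0589
gripper_force: 32.6
```

```bash
python3 -m pendant '[[0.4,0.003,-0.017,0,0,0,0],[0.4,0.008,-0.049,0,0,0,0],[0.4,0.015,-0.089,0,0,0,0],[0.4,0.021,-0.129,0,0,0,0],[0.4,0.028,-0.169,0,0,0,0]]' >/dev/null
python3 -m pendant '[[0.4,0.007,-0.04,0,0,0,0],[0.4,0.014,-0.08,0,0,0,0],[0.4,0.02,-0.12,0,0,0,0],[0.4,0.026,-0.155,0,0,0,0],[0.4,0.029,-0.1765,0,0,0,0]]' >/dev/null
python3 -m pendant '[[0.4,0,0,0,0,0,0],[0.4,0,0,0,0,0,0]]'
python3 -m pendant '[[0.4,0,0,0.03,0,0,0],[0.4,0,0,0.06,0,0,0],[0.4,0,0,0.09,0,0,0],[0.4,0,0,0.105,0,0,0],[0.4,0,0,0.105,0,0,0]]'
python3 -c "
from h import *
d=env.get_image('scene'); a=cv2.resize(d['image'][180:310,150:280],(400,400),interpolation=cv2.INTER_CUBIC)
d=env.get_image('top'); b=cv2.resize(d['image'][130:260,345:475],(400,400),interpolation=cv2.INTER_CUBIC);cv2.imwrite('pics/p6.png',np.hstack([a,b]))"
```

```text
time_s: 29.8
position: [0.5878, -0.2695, 0.1499]
tool_rot: [[-1.0, -0.001, -0.001], [-0.001, 1.0, 0.001], [0.001, 0.001, -1.0]]
ft_force: [1.0, 0.3, -1.9]
grip_width: 0.0587
gripper_force: 32.6
time_s: 30.42
position: [0.5878, -0.2696, 0.0448]
tool_rot: [[-1.0, -0.001, -0.001], [-0.001, 1.0, 0.001], [0.001, 0.001, -1.0]]
ft_force: [-0.9, 0.6, -0.9]
grip_width: 0.0587
gripper_force: 32.6
```

View pics/p6.png

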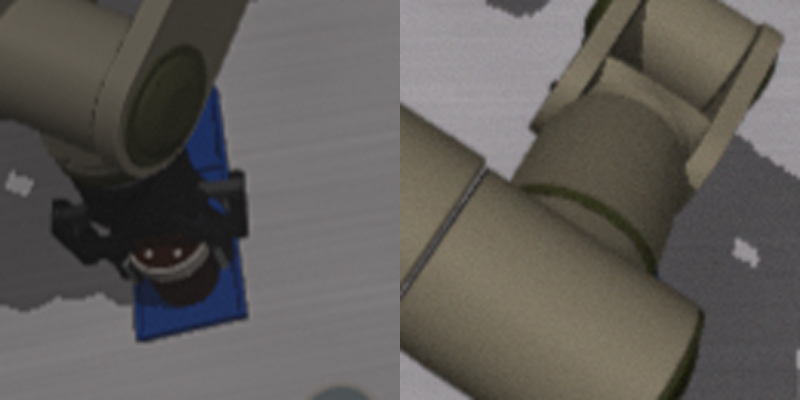

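Brown's foot (left panel (188,292)) is centred over the far blue compartment. Lower to contact.

```bash
python3 -m pendant '[[0.4,0,0,0.004,0,0,0],[0.4,0,0,0.008,0,0,0],[0.4,0,0,0.01,0,0,0],[0.4,0,0,0.01,0,0,0]]'
python3 -m pendant '[[0.4,0,0,0.002,0,0,0],[0.4,0,0,0.002,0,0,0]]'
```

```text
time_s: 31.02
position: [0.5878, -0.2704, 0.0352]
tool_rot: [[-1.0, -0.0, -0.0], [-0.0, 1.0, 0.0], [0.0, 0.0, -1.0]]
ft_force: [0.2, -0.7, -1.4]
grip_width: 0.0585
gripper_force: 32.7
time_s: 31.28
position: [0.588, -0.2705, 0.0349]
tool_rot: [[-1.0, -0.0, 0.001], [-0.0, 1.0, -0.001], [-0.001, -0.001, -1.0]]
ft_force: [-3.6, 1.5, 10.3]
grip_width: 0.0584
gripper_force: 32.3
```

```bash
python3 -m pendant '[[0.72,0,0,0,0,0,0],[0.85,0,0,0,0,0,0],[1,0,0,0,0,0,0],[1,0,0,0,0,0,0]]' >/dev/null
python3 -m pendant '[[1,0,0,-0.03,0,0,0],[1,0,0,-0.07,0,0,0],[1,0,0,-0.117,0,0,0],[1,0.005,0.03,-0.117,0,0,0],[1,0.012,0.08,-0.117,0,0,0]]' >/dev/null
python3 -m pendant '[[1,0.007,0.048,0,0,0,0],[1,0.014,0.096,0,0,0,0],[1,0.021,0.144,0,0,0,0],[1,0.029,0.192,0,0,0,0],[1,0.036,0.24,0,0,0,0]]' >/dev/null
python3 -m pendant '[[1,0.003,0.016,0,0,0,0],[1,0.003,0.016,0,0,0,0],[1,0.003,0.016,0,0,0,0]]'
python3 -m pendant '[[1,0,0,0.035,0,0,0],[1,0,0,0.07,0,0,0],[1,0,0,0.1,0,0,0],[1,0,0,0.12,0,0,0],[1,0,0,0.12,0,0,0]]' 30
python3 -m pendant '[[0.4,0,0,0,0,0,0],[0.4,0,0,0,0,0,0],[0.4,0,0,0,0,0,0],[0.4,0,0,0,0,0,0],[0.4,0,0,0,0,0,0]]' 30
python3 -m pendant '[[0.4,0,0,-0.01,0,0,0],[0.4,0,0,-0.04,0,0,0],[0.4,0,0,-0.08,0,0,0],[0.4,0,0,-0.11,0,0,0],[0.4,0,0,-0.12,0,0,0]]'
```

```text
time_s: 33.4
position: [0.5371, 0.0644, 0.1503]
tool_rot: [[-1.0, 0.001, 0.0], [0.001, 1.0, -0.0], [-0.0, -0.0, -1.0]]
ft_force: [0.4, 0.1, 0.8]
grip_width: 0.0852
gripper_force: 0.0
time_s: 34.02
position: [0.5365, 0.0644, 0.0292]
tool_rot: [[-1.0, 0.002, -0.003], [0.002, 1.0, 0.0], [0.003, 0.0, -1.0]]
ft_force: [1.0, -0.2, -0.2]
grip_width: 0.0848
gripper_force: 0.0
time_s: 34.65
position: [0.5375, 0.0652, 0.0315]
tool_rot: [[-1.0, -0.0, 0.002], [-0.0, 1.0, -0.001], [-0.002, -0.001, -1.0]]
ft_force: [-2.1, -1.6, 6.3]
grip_width: 0.0585
gripper_force: 29.8
time_s: 35.28
position: [0.5371, 0.0657, 0.1523]
tool_rot: [[-1.0, -0.0, 0.003], [-0.0, 1.0, -0.0], [-0.003, -0.0, -1.0]]
ft_force: [-0.4, 0.1, -2.0]
grip_width: 0.0588
gripper_force: 31.7
```

```bash
python3 -m pendant '[[0.4,0.005,-0.017,0,0,0,0],[0.4,0.013,-0.049,0,0,0,0],[0.4,0.024,-0.089,0,0,0,0],[0.4,0.035,-0.129,0,0,0,0],[0.4,0.046,-0.169,0,0,0,0]]' >/dev/null
python3 -m pendant '[[0.4,0.011,-0.04,0,0,0,0],[0.4,0.022,-0.08,0,0,0,0],[0.4,0.032,-0.12,0,0,0,0],[0.4,0.042,-0.155,0,0,0,0],[0.4,0.047,-0.1755,0,0,0,0]]' >/dev/null
python3 -m pendant '[[0.4,0,0,0,0,0,0],[0.4,0,0,0,0,0,0]]'
python3 -m pendant '[[0.4,0,0,0.03,0,0,0],[0.4,0,0,0.06,0,0,0],[0.4,0,0,0.09,0,0,0],[0.4,0,0,0.105,0,0,0],[0.4,0,0,0.105,0,0,0]]'
python3 -c "
from h import *
d=env.get_image('scene'); a=cv2.resize(d['image'][180:310,150:280],(400,400),interpolation=cv2.INTER_CUBIC)
d=env.get_image('top'); b=cv2.resize(d['image'][130:260,345:475],(400,400),interpolation=cv2.INTER_CUBIC);cv2.imwrite('pics/p7.png',np.hstack([a,b]))"
```

```text
time_s: 36.78
position: [0.4437, -0.278, 0.1499]
tool_rot: [[-1.0, -0.001, -0.001], [-0.001, 1.0, 0.001], [0.001, 0.001, -1.0]]
ft_force: [0.4, 0.1, -1.9]
grip_width: 0.0588
gripper_force: 31.7
time_s: 37.4
position: [0.4439, -0.2782, 0.0449]
tool_rot: [[-1.0, -0.001, -0.001], [-0.001, 1.0, 0.001], [0.001, 0.001, -1.0]]
ft_force: [-0.1, -0.7, -1.0]
grip_width: 0.0585
gripper_force: 31.7
```

View pics/p7.png

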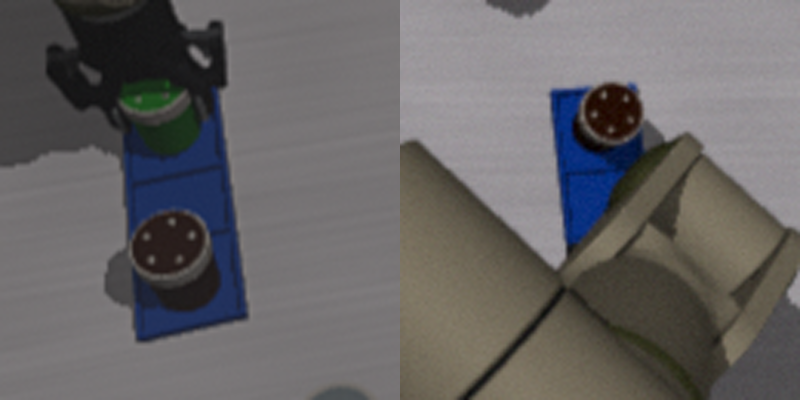

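Brown stands upright in the far blue compartment, and green (left panel (170,125)) hovers over the near one. Lower, release, and withdraw to the centre at height.

```bash
python3 -m pendant '[[0.4,0,0,0.004,0,0,0],[0.4,0,0,0.008,0,0,0],[0.4,0,0,0.01,0,0,0],[0.4,0,0,0.01,0,0,0]]'
python3 -m pendant '[[0.4,0,0,0.002,0,0,0],[0.4,0,0,0.002,0,0,0]]'
python3 -m pendant '[[0.72,0,0,0,0,0,0],[0.85,0,0,0,0,0,0],[1,0,0,0,0,0,0],[1,0,0,0,0,0,0]]'
python3 -m pendant '[[1,0,0,-0.03,0,0,0],[1,0,0,-0.07,0,0,0],[1,0,0,-0.12,0,0,0],[1,0.02,0.03,-0.16,0,0,0],[1,0.04,0.06,-0.2,0,0,0]]' >/dev/null
python3 -m pendant '[[1,0.005,0.05,0,0,0,0],[1,0.01,0.1,0,0,0,0],[1,0.015,0.15,0,0,0,0],[1,0.02,0.2,0,0,0,0],[1,0.02,0.2,0,0,0,0]]'
python3 - <<'E'
from h import *
D=locate(['purple_cup_mid','stack_mid','roll_mid','white_cup_mid','red_cup_mid','green_cup_mid','brown_cup_mid','tub_mid'])
a=cv2.resize(D['scene']['image'][130:350,160:480],(800,550),interpolation=cv2.INTER_CUBIC);cv2.imwrite('pics/end.png',a)
E
```

```text
time_s: 38.0
position: [0.4438, -0.2789, 0.0352]
tool_rot: [[-1.0, -0.0, -0.0], [-0.0, 1.0, 0.0], [0.0, 0.0, -1.0]]
ft_force: [0.1, 0.6, -0.4]
grip_width: 0.0586
gripper_force: 31.7
time_s: 38.25
position: [0.444, -0.279, 0.0345]
tool_rot: [[-1.0, -0.0, 0.001], [-0.0, 1.0, -0.001], [-0.001, -0.001, -1.0]]
ft_force: [-2.9, 3.1, 11.0]
grip_width: 0.0584
gripper_force: 31.2
time_s: 38.75
position: [0.4438, -0.2789, 0.0332]
tool_rot: [[-1.0, -0.0, -0.0], [-0.0, 1.0, 0.0], [0.0, 0.0, -1.0]]
ft_force: [0.1, 0.8, -0.7]
grip_width: 0.0852
gripper_force: 0.0
time_s: 40.0
position: [0.383, -0.0165, 0.2335]
tool_rot: [[-1.0, -0.005, 0.0], [-0.005, 1.0, 0.0], [-0.0, 0.0, -1.0]]
ft_force: [-0.4, -0.4, -0.2]
grip_width: 0.0854
gripper_force: 0.0
purple_cup_mid {'top': array([0.4369, 0.0686]), 'scene': array([0.4392, 0.0717])} [0.437 0.07  0.032]
stack_mid {'top': array([ 0.763 , -0.1637]), 'scene': array([ 0.753 , -0.1523])} [ 0.758 -0.156  0.054]
roll_mid {'top': array([0.7726, 0.1534]), 'scene': array([0.7638, 0.161 ])} [0.768 0.154 0.043]
white_cup_mid {'top': array([0.4308, 0.3053]), 'scene': array([0.4299, 0.3019])} [0.43  0.303 0.034]
red_cup_mid {'top': array([0.5898, 0.3212]), 'scene': array([0.5858, 0.3163])} [0.588 0.317 0.038]
green_cup_mid {'top': array([ 0.4524, -0.2823]), 'scene': array([ 0.435, -0.282])} [ 0.45  -0.277  0.054]
brown_cup_mid {'top': array([ 0.5963, -0.2656]), 'scene': array([ 0.5888, -0.2658])} [ 0.594 -0.264  0.043]
tub_mid {'top': array([0.5068, 0.3044]), 'scene': array([0.5093, 0.3077])} [0.508 0.307 0.026]
```

View pics/end.png

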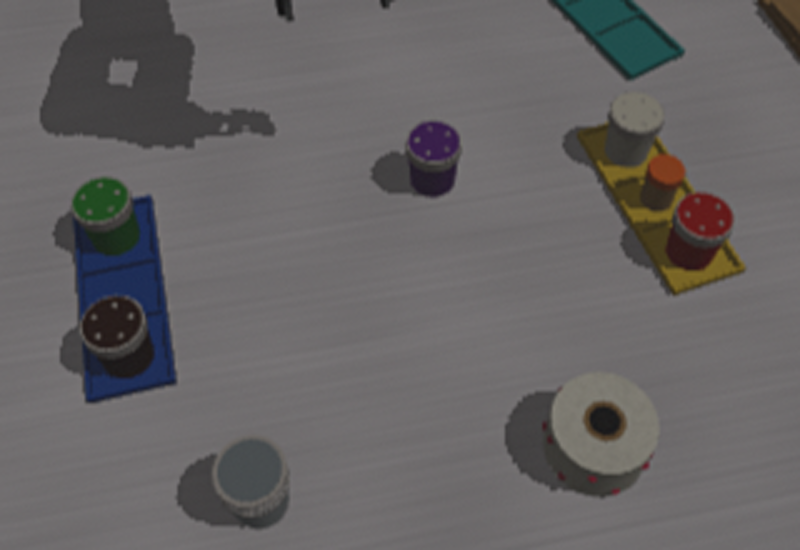

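Final picture: white (633,130), tub (664,183) and red (700,230) stand upright in the yellow tray. Green (107,215) and brown (118,335) are in the outer blue compartments with the middle empty. The purple cup, stack and roll have not moved, and the gripper is clear.

```bash
python3 -c "
from rig import env
print(env.close_job())"
```

```text
the job is handed in; nothing more can be done
None
```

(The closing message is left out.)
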